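# Empty the grinding jar and hold it ready over the balance

### The arm

A 6-joint arm with a two-finger parallel gripper is mounted at the origin on a cart in front of the work surface, level with it; the furniture and walls round the work are solid. World frame = base frame: x ahead of the robot, y to its left, z up, the work surface at z = 0. Lengths are in m, angles in rad, forces in N, time in s.
With the tool pointing down it reaches from about 0.275 to 0.825 m from the base axis. Payload 5.2 kg.
Tool frame: the origin (TCP) lies at the very end of the fingers, on their centre line; the grasp point (between the pads) lies grasp_offset behind it (grasp_offset is the distance from the TCP to the grasp point, in m); z points along the fingers, y is the line along which they close (so a half turn about z gives the same grasp; the last joint's range is limited). The gripper opens to 93 mm and grips with 3 to 60 N. Pads are 15 mm wide; open, the fingers measure 128 mm over their backs; the gripper's body (75 mm by 188 mm) begins 65 mm behind the grasp point.
Start: joints at [-1.306, 0.259, 1.535, -0, 1.348, -0.203], TCP at [0.248, -0.491, 0.194] pointing down, gripper open.
Joint ranges: [-3.14, 3.14], [-0.91, 2.08], [0.19, 2.58], [-1.22, 4.36], [0.22, 2.71], [-3.12, 3.12]. Speed limits (rad/s): [2.57, 2.57, 3.14, 3.14, 3.14, 3.14].

### API

Orientations are given as a unit quaternion [x, y, z, w].
In Python, from cell import get_obs, camera, calibration, sign_off, grasp_offset gives the robot as it stands.
- The arm moves only by the shell command python3 -m creep 'ROWS' [FORCE]. ROWS is JSON, a list that holds one entry, the list of rows, each a list of 7 numbers: the shift along the tool's x, y, z in cm, then the turn, a rotation vector about the tool's x, y, z in degrees, then the opening, from -1 (shut) to 1 (fully open). A call has 1 to 12 rows; each row shifts and turns the commanded pose from where the row before left it, along the tool's axes as they then stand; what a row does not reach is not made up. A row lasts 1/10 s, in which the tool goes at most 50 mm and 8.59 degrees, less where a joint would pass 70% of its speed; a pose out of reach is approached as far as the arm can. A call is refused whole if a number of a shift passes 5 or a number of a turn 8.59, either way. A call with a gripper value outside its range is refused whole. The fingers move at their own pace and stop on an object; FORCE is the grip in N (left out, the last holds). Time passes only in rows, so rows that do not move let the fingers close. It gives the time, the measured TCP pose, the force, the opening and the grip force at its end, in the units of the state.
- get_obs(): the state, without advancing time (a new reading comes with each control period).
- camera(name): name is "scene" or "top"; returns (picture, depth): 400x640x3 uint8, red, green, blue; 400x640 float32, m along the optical axis (not along the pixel's ray), 0 where there is no reading.
- calibration(name): a dict with "fx", "fy", "cx", "cy" (pixels), "T" (4x4, takes a point from camera to world coordinates). Camera axes: x right, y down, z forward; pixel columns grow to the right and rows downward; lengths in m; the calibration is good to about 2 mm. A picture is of the moment at which its call begins. calibration takes no time and is no camera call.
- sign_off(): hands the job in; it is judged then, once.
The state is a dict: "clock": time; "joint_positions": joint angles; "joint_velocities": joint speeds; "joint_efforts": joint torques, N m; "eef_pos": TCP position; "tcp_rot": TCP orientation; "contact_force": force on the tool from outside, world axes, zero at the start; "moment": the same for the moment, N m; "width": finger opening in m; "finger_force": force on a finger pad.
Only numpy, scipy, OpenCV 4.12 (cv2) and the standard library are available. Lean on these libraries where they do the work, as an engineer would, in place of code of your own. Each camera call takes 0.05 s, during which the arm holds its last target. There are 200 camera calls.

### The job

The milling is done: tip all five steel balls out of the grinding jar into the wide beaker, then carry the empty jar over the bottles to the balance and stop with it upright just above the middle of the pan, about a centimetre clear and never touching the balance, so that the pan can be zeroed. Finish still holding the jar there, perfectly still; leave the beaker standing where it is and do not disturb the other things on the worktop.

Things in the scene. Friction and masses are not known exactly. Their poses are not given: they have to be found in the camera images.
- jar_center (a point): steel grinding jar: open-topped round cup, straight outside, 58 mm in diameter, 50 mm tall, 180 to 290 g, stands a firm grip; this point is its centre (25 mm above the underside, 25 mm below the rim); z is its axis, up out of the mouth. Inside a cone: 51 mm wide at the rim, 19 mm at the floor, wall 21 degrees off the axis; tip well past 69 degrees (say 100) to empty it
- beaker: tall wide clear plastic beaker with faint blue graduations, 121 mm high and about 96 mm across the mouth (inside about 80 mm clear at the mouth, 68 mm at the floor), loose, empty at the start; origin at the centre of its underside, z up
- pan_center (a point): centre of the top face of the light-coloured flat pan of the laboratory balance; this point is 96 mm above the worktop. x points away from the keypad, z up. The pan is 168 mm (x) by 182 mm (y); the balance is 262 mm (x) by 200 mm (y), its middle 36 mm from this point towards the keypad (-x). It does not move
- cylinder: bystander: small clear measuring cylinder, 125 mm tall, foot 40 mm across, loose; origin at the centre of its underside
- brown_bottle: bystander: brown dropping bottle with black bulb, 33 mm across and 100 mm tall, loose; origin at the centre of its underside
- clear_bottle: bystander: clear dropping bottle with black bulb, 33 mm across and 100 mm tall, loose; origin at the centre of its underside
- electrode_stand: bystander, fixed: grey stand with a swing arm and black electrode, 238 mm tall, reaching at most 120 mm from its origin, which is at its underside; at the back on the left. From 0.73 m ahead of the robot on, a shelf unit overhangs the worktop: when tipping, lean the hand sideways or back towards the robot to keep wrist and forearm clear of it
- wash_bottle: bystander, fixed: white squeeze bottle with blue cap and bent spout, 60 mm across, 192 mm tall, at the back between beaker and balance; origin at its underside
- vial: bystander: white screw-cap vial, 27 mm across and 58 mm tall, loose; origin at the centre of its underside
- ball0_center (a point): steel grinding ball 1 of 5, 14 mm in diameter, 11 g, lying in the jar at the start; this point is its centre
- ball1_center (a point): steel grinding ball 2 of 5, 14 mm in diameter, 11 g, lying in the jar at the start; this point is its centre
- ball2_center (a point): steel grinding ball 3 of 5, 14 mm in diameter, 11 g, lying in the jar at the start; this point is its centre
- ball3_center (a point): steel grinding ball 4 of 5, 14 mm in diameter, 11 g, lying in the jar at the start; this point is its centre
- ball4_center (a point): steel grinding ball 5 of 5, 14 mm in diameter, 11 g, lying in the jar at the start; this point is its centre

How it is judged:
By the outcome, as a careful person would: the job done as asked, in the order asked, and still so for the second after the job is handed in, while the arm keeps its last pose, push and grip.
It also fails if it takes over 61 s, if anything falls off the work surface, if the arm or the gripper's body presses on something with over 40 N, if the wrist force passes 120 N, or if a joint passes its speed limit or range.

## Working session

There is one attempt and no reset: what is moved stays moved. The work goes in short steps, Python scripts to look and compute and a shell command to move; the robot and the scene stay as the last step left them, time stands still between calls to the robot, and variables do not carry over. Pictures are saved under pics/ and viewed, at most 10 in all, crops included, and the job is handed in when it is done.

```bash
ls; mkdir -p pics; python3 - <<'E'
from cell import *
import cv2,numpy as np
print(get_obs(), grasp_offset)
for n in("scene","top"):
    p,d=camera(n); cv2.imwrite(f"pics/{n}0.png",p[:,:,::-1]); np.savez(f"{n}0.npz",p=p,d=d); c=calibration(n); print(n,c)
E
```

```text
pics
{'clock': 0.0, 'joint_positions': array([-1.30577918e+00,  2.59335784e-01,  1.53605440e+00, -2.15888404e-05,
        1.34799587e+00, -2.02811313e-01]), 'joint_velocities': array([-0.00071881, -0.00150652, -0.00051398,  0.00053715,  0.00122136,
       -0.00088253]), 'joint_efforts': array([ 1.02351954e-03, -4.37301993e+01, -2.84003538e+01,  7.20349350e-02,
        4.13251400e-02, -1.26498826e-04]), 'eef_pos': array([ 0.24787513, -0.49032802,  0.19303314]), 'tcp_rot': array([ 9.72765636e-01,  2.31789158e-01, -3.84058822e-05, -8.95939575e-04]), 'contact_force': array([ 0.2850852 , -0.15491771, -0.04596521]), 'moment': array([-0.04826236, -0.01369966, -0.01316065]), 'finger_force': 0.0, 'width': 0.09283341316390646} 0.0188
scene {'fx': 410.6190426723999, 'fy': 410.6190426723999, 'cx': 319.28461420899947, 'cy': 203.1341618949108, 'T': array([[-0.65961843, -0.37677231,  0.65034311, -0.24733481],
       [-0.75149278,  0.31595576, -0.57916368,  0.80881632],
       [ 0.01273318, -0.87075518, -0.49155191,  0.7139453 ],
       [ 0.        ,  0.        ,  0.        ,  1.        ]])}
top {'fx': 381.32382625242883, 'fy': 381.32382625242883, 'cx': 321.32264403843334, 'cy': 205.00695996744903, 'T': array([[ 0.02573617, -0.9961271 ,  0.08407403,  0.45612418],
       [-0.99952277, -0.02420393,  0.01919375,  0.07099896],
       [-0.01708449, -0.08452788, -0.99627464,  0.98385308],
       [ 0.        ,  0.        ,  0.        ,  1.        ]])}
```

View pics/scene0.png

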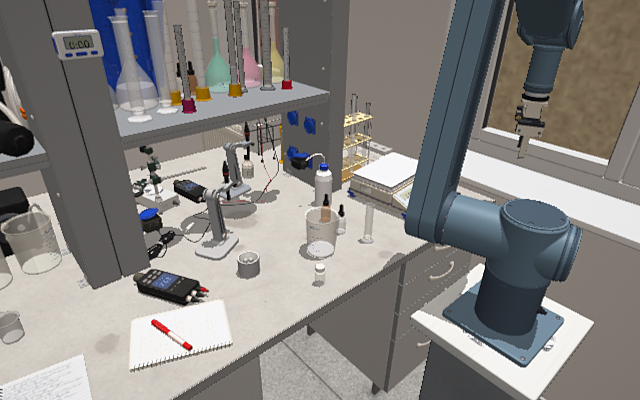

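View pics/top0.png

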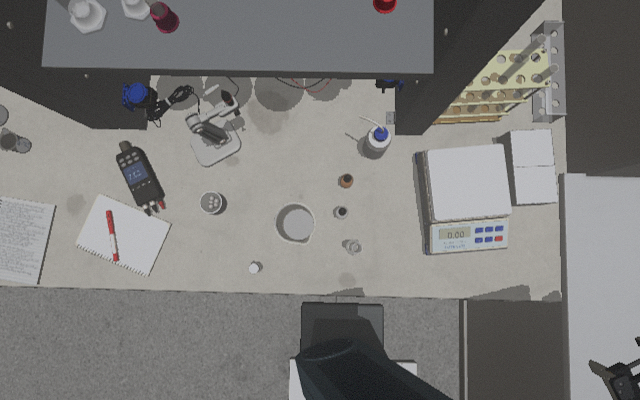

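The scene view shows the jar at (248,264), the beaker at (320,233), the vial at (320,275) and the cylinder at (368,225). In the top view the jar is at (212,203), the beaker at (296,222), the bottles at (345,181) and (341,212), the cylinder at (353,246), the wash bottle at (377,138), the stand near (215,140) and the pan at about (467,180), with the keypad towards the robot.

```bash
cat > h.py <<'E'
import numpy as np,cv2
from cell import *
def ray(n,u,v,z):
    c=calibration(n);T=c["T"];d=T[:3,:3]@np.array([(u-c["cx"])/c["fx"],(v-c["cy"])/c["fy"],1]);o=T[:3,3]
    return o+d*(z-o[2])/d[2]
def cloud(n,d):
    c=calibration(n);v,u=np.mgrid[:400,:640]
    P=np.stack([(u-c["cx"])/c["fx"]*d,(v-c["cy"])/c["fy"]*d,d],-1)
    return P@c["T"][:3,:3].T+c["T"][:3,3]
def proj(n,p):
    c=calibration(n);q=np.linalg.inv(c["T"])@np.append(p,1);return q[0]/q[2]*c["fx"]+c["cx"],q[1]/q[2]*c["fy"]+c["cy"]
E
python3 - <<'E'
from h import *
t=np.load("top0.npz");p,d=t["p"],t["d"]
P=cloud("top",d)
for nm,(u0,u1,v0,v1),zl,zh in [("jar",(195,230,188,220),.04,.06),("beaker",(268,325,195,250),.1,.14),("pan",(415,520,135,235),.088,.104),("vial",(245,265,258,278),.045,.07),("cyl",(338,365,232,260),.1,.14),("brown",(333,358,168,192),.05,.11),("clear",(330,352,202,222),.05,.11),("wash",(355,400,115,165),.1,.2),("table",(90,120,40,280),-.05,.05)]:
    q=P[v0:v1,u0:u1].reshape(-1,3);q=q[(d[v0:v1,u0:u1].ravel()>0)&(q[:,2]>zl)&(q[:,2]<zh)]
    if len(q)==0: print(nm,0);continue
    print(nm,len(q),q.min(0).round(3),q.max(0).round(3),"mid",((q.max(0)+q.min(0))/2).round(4),"rect",cv2.minAreaRect(q[:,:2].astype(np.float32)), "circ",cv2.minEnclosingCircle(q[:,:2].astype(np.float32)))
print("rays: jar",ray("top",212,203,.05),"beaker",ray("top",296,222,.121),"pan",ray("top",467,180,.096))
im=p[90:290,180:420,::-1];cv2.imwrite("pics/topc.png",cv2.resize(im,None,fx=3,fy=3,interpolation=cv2.INTER_CUBIC))
E
```

```text
jar 187 [0.507 0.336 0.04 ] [0.564 0.394 0.053] mid [0.535  0.3647 0.0467] rect ((0.5351365804672241, 0.3642214238643646), (0.05762803554534912, 0.05599210783839226), 63.56562805175781) circ ((0.5346968173980713, 0.3646208941936493), 0.029529644176363945)
beaker 386 [0.437 0.101 0.1  ] [0.535 0.195 0.122] mid [0.4861 0.1478 0.111 ] rect ((0.48716089129447937, 0.14792346954345703), (0.09474682807922363, 0.09441735595464706), 79.53846740722656) circ ((0.48350390791893005, 0.1458444595336914), 0.051909808069467545)
pan 5452 [ 0.503 -0.354  0.088] [ 0.686 -0.158  0.099] mid [ 0.5945 -0.256   0.0934] rect ((0.5946177840232849, -0.2562195062637329), (0.1671086698770523, 0.18193691968917847), 6.416833877563477) circ ((0.5936267971992493, -0.25613752007484436), 0.12018536776304245)
vial 89 [0.366 0.237 0.045] [0.387 0.26  0.059] mid [0.3765 0.2485 0.052 ] rect ((0.3764679431915283, 0.24852104485034943), (0.021702026948332787, 0.0232038963586092), 0.5787476301193237) circ ((0.3759888708591461, 0.2488841712474823), 0.012459858320653439)
cyl 45 [ 0.421 -0.006  0.101] [0.445 0.016 0.125] mid [0.
[... 683 characters left out ...]
0.03744864836335182), 0.01406819187104702)
wash 549 [ 0.661 -0.07   0.1  ] [0.722 0.01  0.191] mid [ 0.6915 -0.03    0.1454] rect ((0.6997753381729126, -0.03391033038496971), (0.08255591988563538, 0.05442306399345398), 31.471445083618164) circ ((0.6984460353851318, -0.028692184016108513), 0.04476887732744217)
table 4661 [ 0.333  0.603 -0.007] [0.73  0.713 0.049] mid [0.5319 0.6578 0.0208] rect ((0.5318813323974609, 0.6557847261428833), (0.39622631669044495, 0.10510790348052979), 1.3388692140579224) circ ((0.532059907913208, 0.6584285497665405), 0.20352235436439514)
rays: jar [0.53334286 0.35925687 0.05      ] beaker [0.48892625 0.14398175 0.121     ] pan [ 0.59788694 -0.25045706  0.096     ]
```

View pics/topc.png

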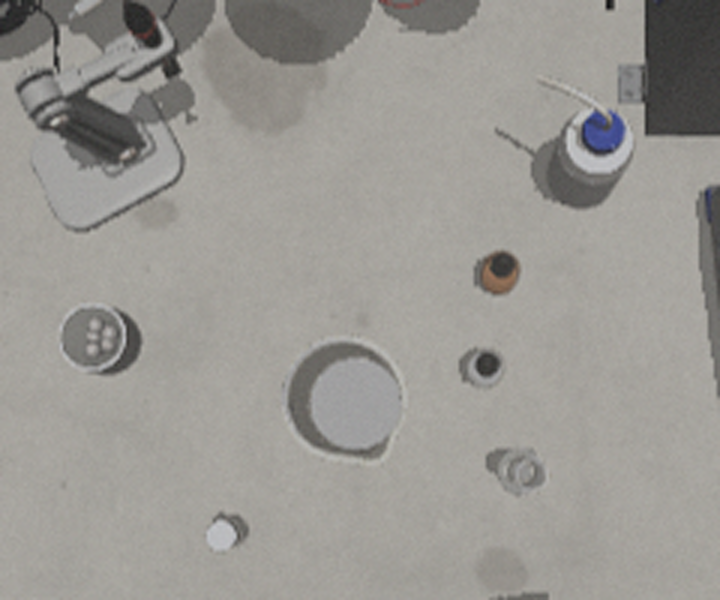

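Jar at (0.535, 0.3645), with a rim diameter of 57 mm. Beaker at about (0.488, 0.147), pan centre at (0.595, -0.256); sizes and heights all agree with what was given. Next I check the stand's clearance and turn the tool so that it closes along world x.

```bash
python3 - <<'E'
from h import *
for n in("top","scene"):
    d=np.load(n+"0.npz")["d"];P=cloud(n,d)[d>0]
    for zl,zh in((.003,.03),(.03,.08),(.08,.15),(.15,.26)):
        q=P[(P[:,2]>zl)&(P[:,2]<zh)&(P[:,0]>.575)&(P[:,0]<.75)&(P[:,1]>.25)&(P[:,1]<.45)]
        if len(q): print(n,zl,len(q),q.min(0).round(3),np.percentile(q[:,0],3).round(3))
E
python3 -m creep '[[[0,0,-1,0,0,-7.9,1],[0,0,-1,0,0,-7.9,1],[0,0,-1,0,0,-7.9,1],[0,0,-1,0,0,-7.9,1],[0,0,0,0,0,-7.9,1],[0,0,0,0,0,-7.9,1],[0,0,0,0,0,-7.9,1],[0,0,0,0,0,-7.9,1]]]' 50
```

```text
top 0.003 1213 [0.588 0.294 0.003] 0.639
top 0.03 156 [0.684 0.335 0.03 ] 0.685
top 0.08 211 [0.682 0.288 0.081] 0.683
top 0.15 861 [0.676 0.274 0.151] 0.68
scene 0.003 730 [0.632 0.259 0.003] 0.638
scene 0.03 192 [0.684 0.333 0.03 ] 0.685
scene 0.08 318 [0.679 0.286 0.08 ] 0.683
scene 0.15 467 [0.674 0.273 0.151] 0.677
clock: 0.9
eef_pos: [0.2479, -0.4906, 0.2334]
tcp_rot: [0.705, 0.709, 0.0, -0.0]
contact_force: [1.0, -0.1, 0.2]
width: 0.0928
finger_force: 0.0
```

```bash
python3 -m creep '[[[2,0.6,0,0,0,0,1],[4,1.3,0,0,0,0,1],[4.9,1.6,0,0,0,0,1],[4.9,1.6,0,0,0,0,1],[4.9,1.6,0,0,0,0,1],[4.9,1.6,0,0,0,0,1],[4.9,1.6,0,0,0,0,1],[4.9,1.6,0,0,0,0,1],[4.9,1.6,0,0,0,0,1],[4.9,1.6,0,0,0,0,1]]]' 50; python3 -m creep '[[[4.9,1.6,0,0,0,0,1],[4.9,1.6,0,0,0,0,1],[4.9,1.6,0,0,0,0,1],[4.9,1.6,0,0,0,0,1],[4.9,1.6,0,0,0,0,1],[4.9,1.6,0,0,0,0,1],[4.9,1.6,0,0,0,0,1],[4.9,1.6,0,0,0,0,1],[2,1,0,0,0,0,1],[0,0,0,0,0,0,1],[0,0,0,0,0,0,1]]]' 50
```

```text
clock: 1.9
eef_pos: [0.3911, -0.0486, 0.2338]
tcp_rot: [0.707, 0.707, 0.0, 0.0]
contact_force: [-0.2, -0.2, 0.4]
width: 0.0932
finger_force: 0.0
clock: 3.0
eef_pos: [0.5247, 0.3493, 0.2328]
tcp_rot: [0.707, 0.707, -0.001, -0.0]
contact_force: [0.1, -0.2, -0.9]
width: 0.0931
finger_force: 0.0
```

```bash
python3 -m creep '[[[2.2,0.5,0,0,0,0,1],[2.3,0.5,0,0,0,0,1],[0,0,0,0,-6.25,0,1],[0,0,0,0,-6.25,0,1],[0,0,0,0,-6.25,0,1],[0,0,0,0,-6.25,0,1],[0,0,0,0,0,0,1],[0,0,0,0,0,0,1]]]' 50
cat >> h.py <<'E'
from scipy.spatial.transform import Rotation as R
def go(target):
    o=get_obs();r=R.from_quat(o["tcp_rot"]);print("eef",o["eef_pos"].round(4),"axes",r.as_matrix().round(3).tolist(),"shift cm",(r.inv().apply(np.array(target)-o["eef_pos"])*100).round(2))
E
python3 - <<'E'
from h import *
go([.535,.3946,.0945]); go([.535,.3566,.013])
p,d=camera("top");cv2.imwrite("pics/a.png",cv2.resize(p[130:260,130:330,::-1],None,fx=3,fy=3))
E
```

```text
clock: 3.8
eef_pos: [0.5353, 0.3939, 0.2331]
tcp_rot: [0.69, 0.69, -0.153, 0.152]
contact_force: [-0.1, -0.1, 1.0]
width: 0.0931
finger_force: 0.0
eef [0.5353 0.3939 0.2331] axes [[-0.0, 1.0, -0.001], [0.907, -0.0, -0.422], [-0.422, -0.001, -0.907]] shift cm [ 5.920e+00 -1.000e-02  1.254e+01]
eef [0.5353 0.3939 0.2331] axes [[-0.0, 1.0, -0.001], [0.907, -0.0, -0.422], [-0.422, -0.001, -0.907]] shift cm [5.910e+00 1.000e-02 2.153e+01]
```

View pics/a.png

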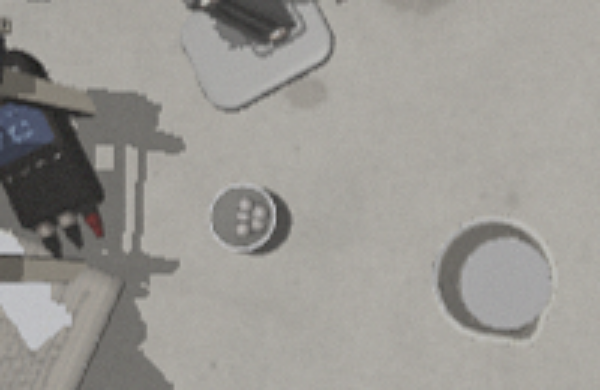

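The crop shows the jar undisturbed at (244,217) with its five balls, and the two fingers at the left edge near rows 95 and 265, straddling the jar's row. I'm descending.

```bash
python3 -m creep '[[[3,0,2.5,0,0,0,1],[2.9,0,2.5,0,0,0,1],[0,0,2.5,0,0,0,1],[0,0,2.5,0,0,0,1],[0,0,2.5,0,0,0,1],[0,0,2,0,0,0,1],[0,0,2,0,0,0,1],[0,0,2,0,0,0,1],[0,0,1.5,0,0,0,1],[0,0,1,0,0,0,1],[0,0,0,0,0,0,1],[0,0,0,0,0,0,1]]]' 50; python3 - <<'E'
from h import *
go([.535,.3566,.013])
p,d=camera("top");cv2.imwrite("pics/b.png",cv2.resize(p[130:260,130:330,::-1],None,fx=3,fy=3))
E
```

```text
clock: 5.05
eef_pos: [0.5361, 0.3591, 0.0201]
tcp_rot: [0.691, 0.69, -0.152, 0.153]
contact_force: [0.2, 0.0, 0.4]
width: 0.093
finger_force: 0.0
eef [0.5361 0.3591 0.0201] axes [[0.002, 1.0, 0.001], [0.907, -0.001, -0.421], [-0.421, 0.002, -0.907]] shift cm [ 0.07 -0.11  0.74]
```

View pics/b.png

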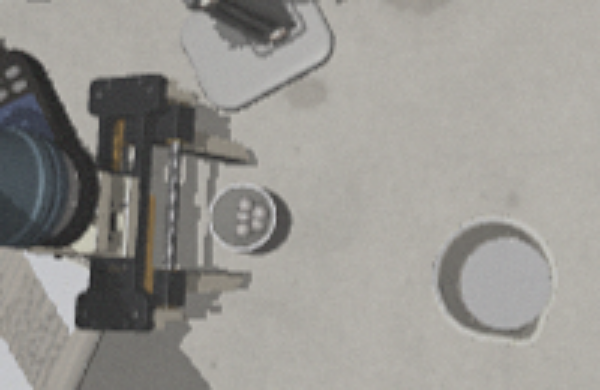

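The fingers straddle the jar, near rows 160 and 280 with the jar centred at (244,217). I'm going the last 6 mm and closing.

```bash
python3 -m creep '[[[0.1,-0.1,0.6,0,0,0,1],[0,0,0,0,0,0,0.7],[0,0,0,0,0,0,0.4],[0,0,0,0,0,0,0.2],[0,0,0,0,0,0,0],[0,0,0,0,0,0,-1],[0,0,0,0,0,0,-1],[0,0,0,0,0,0,-1],[0,0,0,0,0,0,-1],[0,0,0,0,0,0,-1]]]' 50
```

```text
clock: 6.1
eef_pos: [0.5346, 0.3578, 0.0129]
tcp_rot: [0.69, 0.69, -0.153, 0.153]
contact_force: [1.7, 0.2, 0.8]
width: 0.0562
finger_force: 49.6
```

```bash
python3 -m creep '[[[-0.2,0,-0.5,0,0,0,-1],[-0.4,0,-0.9,0,0,0,-1],[-0.7,0,-1.5,0,0,0,-1],[-0.8,0,-1.7,0,0,0,-1],[-0.8,0,-1.7,0,0,0,-1],[-0.8,0,-1.7,0,0,0,-1],[-0.8,0,-1.7,0,0,0,-1],[-0.8,0,-1.7,0,0,0,-1],[-0.7,0,-1.5,0,0,0,-1],[-0.4,0,-0.9,0,0,0,-1],[-0.2,0,-0.4,0,0,0,-1]]]' 50; python3 -m creep '[[[-0.5,-0.1,0.2,0,0,0,-1],[-1.2,-0.3,0.6,0,0,0,-1],[-2,-0.6,0.9,0,0,0,-1],[-2.2,-0.6,1,0,0,0,-1],[-2.3,-0.6,1.1,0,0,0,-1],[-2.3,-0.6,1.1,0,0,0,-1],[-2.2,-0.6,1,0,0,0,-1],[-2,-0.5,0.9,0,0,0,-1],[-1.4,-0.4,0.7,0,0,0,-1],[-0.8,-0.2,0.4,0,0,0,-1],[-0.4,-0.1,0.2,0,0,0,-1],[0,0,0,0,0,0,-1]]]' 50; python3 - <<'E'
from h import *
g=np.array([.4885,.175,.182]); go(g+.0188*np.array([0,-.4226,-.906])); print(get_obs()["joint_positions"].round(2))
E
```

```text
clock: 7.2
eef_pos: [0.5346, 0.3583, 0.1714]
tcp_rot: [0.691, 0.69, -0.152, 0.153]
contact_force: [-0.0, -0.2, -2.8]
width: 0.0556
finger_force: 49.6
clock: 8.4
eef_pos: [0.4881, 0.1666, 0.1688]
tcp_rot: [0.69, 0.69, -0.153, 0.153]
contact_force: [-0.5, 0.4, -2.1]
width: 0.0563
finger_force: 49.6
eef [0.4881 0.1666 0.1688] axes [[0.0, 1.0, -0.001], [0.906, -0.0, -0.423], [-0.423, -0.001, -0.906]] shift cm [0.2  0.04 0.32]
[ 0.41  0.38  1.52 -0.4   1.44  0.5 ]
```

```bash
python3 -m creep '[[[0.1,0,0,0,3,0,-1],[0.2,0,0,0,6,0,-1],[0.2,0,0,0,6,0,-1],[0.2,0,0,0,6,0,-1],[0.2,0,0,0,6,0,-1],[0.2,0,0,0,6,0,-1],[0.2,0,0,0,6,0,-1],[0.2,0,0,0,6,0,-1],[0.2,0,0,0,6,0,-1],[0.1,0,0,0,3,0,-1],[0,0,0,0,0,0,-1]]]' 50; python3 - <<'E'
from h import *
o=get_obs();tz=R.from_quat(o["tcp_rot"]).as_matrix()[:,2];print("g",o["eef_pos"]-.0188*tz,"tz",tz,o["joint_positions"].round(2))
p,d=camera("scene");cv2.imwrite("pics/c.png",cv2.resize(p[130:300,200:440,::-1],None,fx=3,fy=3))
E
```

```text
clock: 9.5
eef_pos: [0.4885, 0.1828, 0.1677]
tcp_rot: [0.686, 0.684, 0.176, -0.178]
contact_force: [-0.3, -0.6, -3.0]
width: 0.0565
finger_force: 49.5
g [0.48848181 0.17364599 0.18410865] tz [-0.00104654  0.48470953 -0.87467455] [-0.24  0.22  1.79  0.51  1.31 -0.42]
```

View pics/c.png

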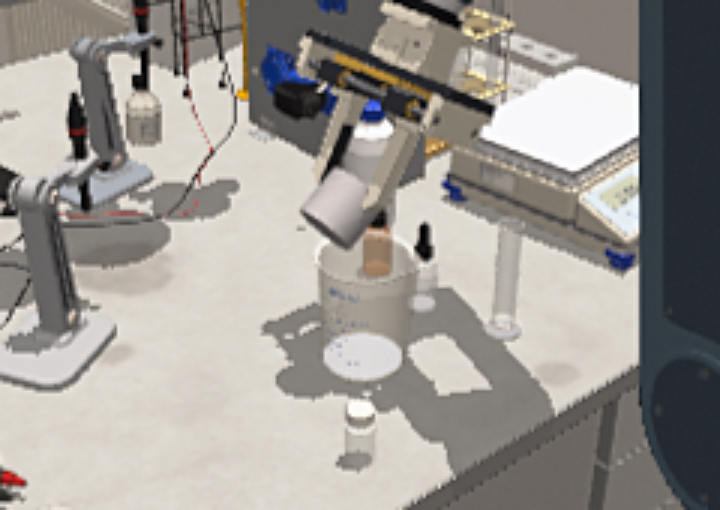

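The jar is tipped about 54° with its mouth over the beaker mouth (jar at (350,210), rim around (365,260) in the crop), and everything else is clear. I'm finishing the tip slowly and holding.

```bash
python3 -m creep '[[[0.1,0,0,0,3,0,-1],[0.1,0,0,0,4,0,-1],[0.1,0,0,0,4,0,-1],[0.1,0,0,0,4,0,-1],[0.2,0,0,0,4,0,-1],[0.1,0,0,0,4,0,-1],[0.1,0,0,0,4,0,-1],[0.2,0,0,0,4,0,-1],[0.1,0,0,0,4,0,-1],[0.1,0,0,0,4,0,-1],[0.2,0,0,0,4,0,-1],[0.1,0,0,0,3,0,-1]]]' 50;python3 -m creep '[[[0,0,0,0,0,0,-1],[0,0,0,0,0,0,-1],[0,0,0,0,0,0,-1],[0,0,0,0,0,0,-1],[0,0,0,0,0,0,-1],[0,0,0,0,0,0,-1]]]' 50; python3 - <<'E'
from h import *
o=get_obs();tz=R.from_quat(o["tcp_rot"]).as_matrix()[:,2];print("g",o["eef_pos"]-.0188*tz,"tz",tz,o["joint_positions"].round(2))
p,d=camera("scene");q,d=camera("top");a=cv2.resize(p[170:290,240:380,::-1],(560,480));cv2.imwrite("pics/d.png",a)
E
```

```text
clock: 10.75
eef_pos: [0.4885, 0.1938, 0.1794]
tcp_rot: [0.56, 0.562, 0.43, -0.431]
contact_force: [0.4, 0.7, -2.5]
width: 0.0556
finger_force: 49.5
clock: 11.35
eef_pos: [0.4883, 0.1934, 0.1804]
tcp_rot: [0.561, 0.561, 0.43, -0.43]
contact_force: [0.5, 0.5, -2.0]
width: 0.0561
finger_force: 49.5
g [0.48832323 0.17525174 0.18530515] tz [-1.44449180e-04  9.65698576e-01 -2.59665630e-01] [-0.58  0.61  1.9   0.95  1.68 -1.05]
```

View pics/d.png

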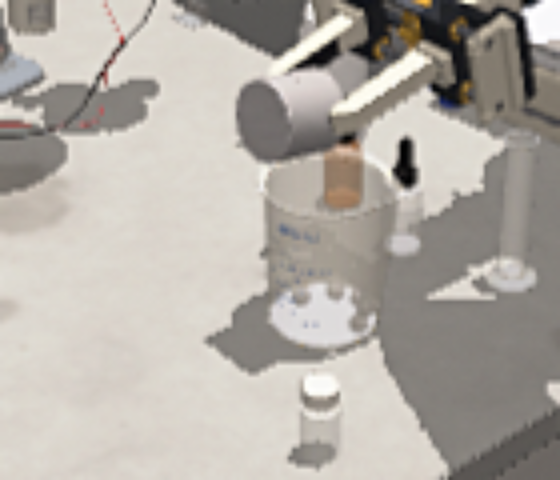

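The balls are in the beaker; I make out four on its floor, at about (300,298), (335,291), (350,308) and (360,322). In case one is still in the jar I'll wiggle it, then look closely.

```bash
python3 -m creep '[[[0.2,0,0,0,5,0,-1],[0.2,0,0,0,5,0,-1],[0,0,0,0,0,0,-1],[-0.2,0,0,0,-5,0,-1],[0.2,0,0,0,5,0,-1],[0,0,0,0,0,0,-1],[-0.2,0,0,0,-5,0,-1],[0.2,0,0,0,5,0,-1],[0,0,0,0,0,0,-1],[0,0,0,0,0,0,-1]]]' 50; python3 -m creep '[[[-0.1,0,0,0,-3,0,-1],[-0.2,0,0,0,-6,0,-1],[-0.2,0,0,0,-7,0,-1],[-0.2,0,0,0,-7,0,-1],[-0.2,0,0,0,-7,0,-1],[-0.2,0,0,0,-7,0,-1],[-0.2,0,0,0,-7,0,-1],[-0.2,0,0,0,-7,0,-1],[-0.2,0,0,0,-7,0,-1],[-0.2,0,0,0,-7,0,-1],[-0.2,0,0,0,-7,0,-1],[-0.2,0,0,0,-7,0,-1]]]' 50;  python3 -m creep '[[[-0.2,0,0,0,-7,0,-1],[-0.2,0,0,0,-7,0,-1],[-0.2,0,0,0,-7,0,-1],[-0.2,0,0,0,-5,0,-1],[-0.2,0,-1,0,-5,0,-1],[-0.1,0,-1.5,0,-3,0,-1],[0,0,-1,0,-2,0,-1],[0,0,0,0,0,0,-1],[0,0,0,0,0,0,-1]]]' 50; python3 - <<'E'
from h import *
o=get_obs();M=R.from_quat(o["tcp_rot"]).as_matrix();tz=M[:,2];print("g",o["eef_pos"]-.0188*tz,M.round(3).tolist(),"lean",np.degrees(np.arctan2(-tz[1],-tz[2])),o["joint_positions"].round(2))
p,d=camera("scene");q,d=camera("top");a=cv2.resize(p[170:290,240:380,::-1],(420,360),interpolation=cv2.INTER_CUBIC);b=cv2.resize(q[180:270,240:340,::-1],(380,360),interpolation=cv2.INTER_CUBIC);cv2.imwrite("pics/e.png",np.hstack([a,b]))
E
```

```text
clock: 12.45
eef_pos: [0.4882, 0.1945, 0.1836]
tcp_rot: [0.522, 0.521, 0.477, -0.478]
contact_force: [0.3, 0.7, -2.8]
width: 0.0561
finger_force: 49.5
clock: 13.65
eef_pos: [0.4882, 0.1806, 0.1693]
tcp_rot: [0.707, 0.706, 0.036, -0.034]
contact_force: [0.4, 0.4, -2.3]
width: 0.0559
finger_force: 49.5
clock: 14.55
eef_pos: [0.4878, 0.1848, 0.2011]
tcp_rot: [0.683, 0.683, -0.183, 0.183]
contact_force: [1.5, 0.3, -2.0]
width: 0.0561
finger_force: 49.6
g [0.48780266 0.19414966 0.21743075] [[-0.0, 1.0, 0.0], [0.867, 0.0, -0.499], [-0.499, -0.0, -0.867]] lean 29.939043153040945 [ 0.48  0.41  1.43 -0.46  1.56  0.55]
```

View pics/e.png

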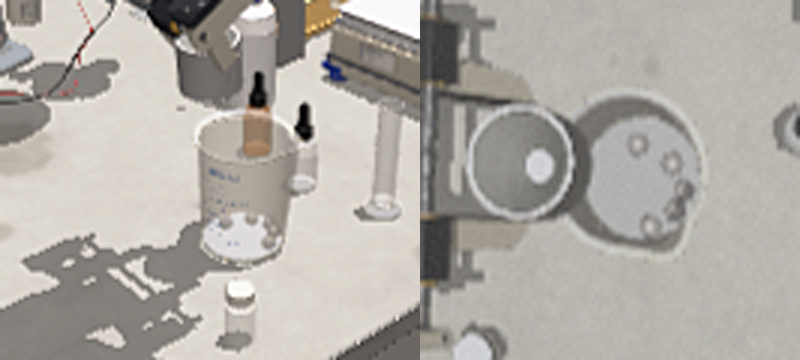

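Top view: the jar is empty (only its lit floor shows at (538,165)), and five balls lie in the beaker at (638,145), (672,162), (684,188), (676,205) and (651,225). I'm levelling the hand, lifting and carrying the jar to the balance.

```bash
python3 -m creep '[[[0,0,-0.5,0,2.5,0,-1],[0,0,-1,0,2.5,0,-1],[-0.5,0.1,-0.6,0,0,0,-1],[-1.5,0.4,0.5,0,0,0,-1],[-2.4,0.6,1.1,0,0,0,-1],[-2.9,0.8,1.4,0,0,0,-1],[-3.2,0.8,1.5,0,0,0,-1],[-3.2,0.8,1.5,0,0,0,-1],[-3.2,0.8,1.5,0,0,0,-1],[-3.2,0.8,1.5,0,0,0,-1],[-3.2,0.8,1.5,0,0,0,-1],[-3.2,0.8,1.5,0,0,0,-1]]]' 50; python3 -m creep '[[[-3.2,0.8,1.5,0,0,0,-1],[-3.2,0.8,1.5,0,0,0,-1],[-3,0.8,1.4,0,0,0,-1],[-2.4,0.6,1.1,0,0,0,-1],[-1.6,0.4,0.7,0,0,0,-1],[-0.8,0.2,0.4,0,0,0,-1],[-0.3,0.1,0.1,0,0,0,-1],[0,0,0,0,0,0,-1],[0,0,0,0,0,0,-1],[0,0,0,0,0,0,-1]]]' 50; cat > m.py <<'E'
from h import *
import sys
o=get_obs();M=R.from_quat(o["tcp_rot"]).as_matrix();tz=M[:,2];g=o["eef_pos"]-.0188*tz
print("g",g.round(4),"lean",np.degrees(np.arctan2(-tz[1],-tz[2])).round(2),M.round(3).tolist(),np.abs(o["joint_velocities"]).max().round(4))
for n in("top","scene"):
    p,d=camera(n);P=cloud(n,d);r=P-g
    m=(d>0)&(np.hypot(r[...,0],r[...,1])<.034)&(np.abs(r[...,2]-.02)<.009)
    q=P[m]
    if len(q)<10: print(n,len(q));continue
    A=np.c_[q[:,:2]-g[:2],np.ones(len(q))];k=np.ones(len(q),bool)
    for _ in range(4):
        c=np.linalg.lstsq(A[k],q[k,2],rcond=None)[0];e=q[:,2]-A@c;k=np.abs(e)<.003
    print(n,k.sum(),"tilt deg",np.degrees(c[:2]).round(1),"rim z at g",c[2].round(4),"circ",cv2.minEnclosingCircle(q[k][:,:2].astype(np.float32)))
    u,v=proj(n,g);u=int(u);v=int(v);cv2.imwrite(f"pics/{sys.argv[1]}_{n}.png",cv2.resize(p[max(v-60,0):v+60,u-60:u+60,::-1],(380,380),interpolation=cv2.INTER_CUBIC))
E
python3 m.py f; python3 -c "
import cv2,numpy as np
cv2.imwrite('pics/f.png',np.hstack([cv2.imread('pics/f_top.png'),cv2.imread('pics/f_scene.png')]))"
```

```text
clock: 15.85
eef_pos: [0.5545, -0.0995, 0.2227]
tcp_rot: [0.69, 0.69, -0.154, 0.153]
contact_force: [0.7, 0.6, -2.2]
width: 0.056
finger_force: 49.6
clock: 16.85
eef_pos: [0.5925, -0.2552, 0.224]
tcp_rot: [0.69, 0.691, -0.153, 0.153]
contact_force: [0.7, -0.6, -2.2]
width: 0.0564
finger_force: 49.6
g [ 0.5924 -0.2473  0.241 ] lean 24.99 [[-0.001, 1.0, 0.001], [0.906, 0.001, -0.422], [-0.422, 0.0, -0.906]] 0.0041
top 0
scene 44 tilt deg [6.4 6.5] rim z at g 0.2552 circ ((0.5936219692230225, -0.24394077062606812), 0.030260568484663963)[ WARN:0@0.007] global loadsave.cpp:275 findDecoder imread_('pics/f_top.png'): can't open/read file: check file path/integrity
Traceback (most recent call last):
ValueError: all the input arrays must have same number of dimensions, but the array at index 0 has 1 dimension(s) and the array at index 1 has 3 dimension(s)
```

The hand hides the jar from the top camera, so I'll measure the jar's tilt from the outer wall in the scene depth, and also view the crop.

```bash
cat > t.py <<'E'
from h import *
from scipy.optimize import least_squares
import sys
o=get_obs();M=R.from_quat(o["tcp_rot"]).as_matrix();tz=M[:,2];g=o["eef_pos"]-.0188*tz
n="scene";p,d=camera(n);P=cloud(n,d);r=P-g
w=(d>0)&(np.abs(r[...,0])<.027)&(np.hypot(r[...,0],r[...,1])<.036)&(r[...,2]>-.045)&(r[...,2]<.035)
q=r[w];s=r[w]
f=lambda a:np.hypot(s[:,0]-a[0]-a[2]*s[:,2],s[:,1]-a[1]-a[3]*s[:,2])-.029
out=q
s=q[(q[:,2]<.014)&(np.hypot(q[:,0],q[:,1])>.024)]
for loss in("soft_l1","cauchy"):
    a=least_squares(f,[0,0,0,0],loss=loss,f_scale=.0007)
    print(loss,len(s),"centre off mm",(a.x[:2]*1e3).round(1),"tilt deg x,y",np.degrees(a.x[2:]).round(1),"res mm",(np.median(np.abs(f(a.x)))*1e3).round(2))
print("z range rel g",np.percentile(q[:,2],[1,5,50,95,99]).round(4),"g",g.round(4),o["clock"])
u,v=map(int,proj(n,g));cv2.imwrite(f"pics/{sys.argv[1]}.png",cv2.resize(p[v-50:v+50,u-70:u+70,::-1],(784,560),interpolation=cv2.INTER_CUBIC))
E
python3 t.py g1
```

```text
soft_l1 154 centre off mm [-1. -2.] tilt deg x,y [-0.5  2.6] res mm 1.56
cauchy 154 centre off mm [ 0.1 -1.3] tilt deg x,y [2.1 5. ] res mm 1.48
z range rel g [-0.0311 -0.029   0.0017  0.0181  0.0304] g [ 0.5925 -0.2476  0.2411] 16.95
```

View pics/g1.png

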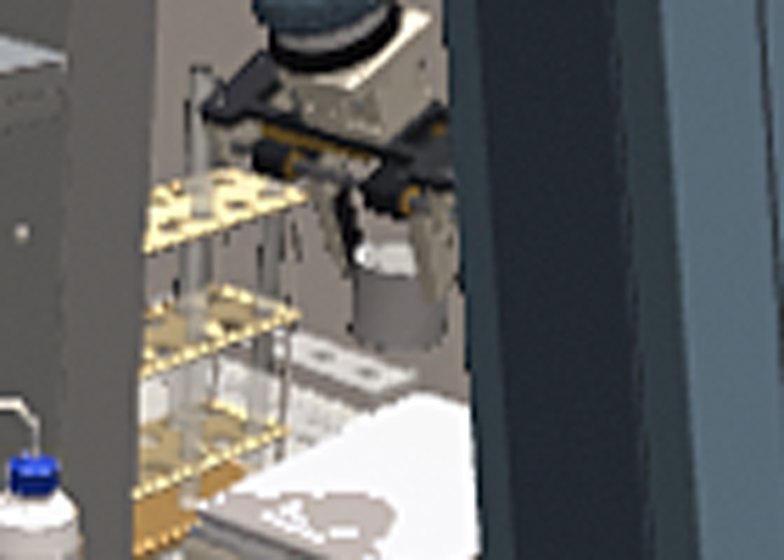

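The jar hangs upright to the eye, at crop (400,290), above the pan and clear of everything. I'll refine the tilt with several averaged frames while moving nearer to the centre.

```bash
python3 -m creep '[[[-0.4,0.1,0.4,0,0,0,-1],[-0.4,0.1,0.4,0,0,0,-1],[0.6,0,1.3,0,0,0,-1],[0.6,0,1.3,0,0,0,-1],[0.6,0,1.3,0,0,0,-1],[0.4,0,1,0,0,0,-1],[0.3,0,0.6,0,0,0,-1],[0,0,0,0,0,0,-1],[0,0,0,0,0,0,-1],[0,0,0,0,0,0,-1]]]' 50
cat > t2.py <<'E'
from h import *
from scipy.optimize import least_squares
o=get_obs();M=R.from_quat(o["tcp_rot"]).as_matrix();tz=M[:,2];g=o["eef_pos"]-.0188*tz
n="scene";D=[camera(n)[1] for _ in range(8)]
print("frame noise mm",np.median(np.std(D,0)[150:250,300:400])*1e3)
d=np.median(D,0);P=cloud(n,d);r=P-g
cam=calibration(n)["T"][:3,3]-g;cam=cam[:2]/np.hypot(*cam[:2])
rad=np.hypot(r[...,0],r[...,1])
w=(d>0)&(rad>.022)&(rad<.036)&(r[...,2]>-.036)&(r[...,2]<.022)&((r[...,:2]@cam)/np.maximum(rad,1e-6)>.55)
w&=(np.abs(r[...,0])<.024)
w=cv2.erode(w.astype(np.uint8),np.ones((3,3)))>0
s=r[w];f=lambda a:np.hypot(s[:,0]-a[0]-a[2]*s[:,2],s[:,1]-a[1]-a[3]*s[:,2])-.029
a=least_squares(f,[0,0,0,0],loss="soft_l1",f_scale=.0007);J=a.jac;C=np.linalg.inv(J.T@J)*(2*a.cost/max(len(s)-4,1))*.0007**0
print(len(s),"off mm",(a.x[:2]*1e3).round(1),"tilt deg",np.degrees(a.x[2:]).round(1),"+-",np.degrees(np.sqrt(np.diag(C))[2:]).round(1),"res",(np.median(np.abs(f(a.x)))*1e3).round(2),"g",g.round(4),"lean",np.degrees(np.arctan2(-tz[1],-tz[2])).round(2),o["clock"])
print("z",np.percentile(s[:,2],[1,99]).round(3))
E
python3 t2.py
```

```text
clock: 18.0
eef_pos: [0.5949, -0.2678, 0.1605]
tcp_rot: [0.69, 0.69, -0.153, 0.154]
contact_force: [0.6, -0.8, -1.5]
width: 0.056
finger_force: 49.6
frame noise mm 2.6064563
73 off mm [-1.9 -3.4] tilt deg [-0.4 -0.1] +- [3.1 1.3] res 0.76 g [ 0.5949 -0.2598  0.1775] lean 25.04 18.0
z [-0.026  0.013]
```

The tilt is zero within the measurement error. I'm lowering to 10 mm above the pan.

```bash
python3 -m creep '[[[0.2,0,0.2,0,0,0,-1],[0.4,0,0.5,0,0,0,-1],[0.4,0,0.6,0,0,0,-1],[0.4,0,0.6,0,0,0,-1],[0.3,0,0.5,0,0,0,-1],[0.2,0,0.4,0,0,0,-1],[0.1,0,0.3,0,0,0,-1],[0.1,0,0.1,0,0,0,-1],[0,0,0,0,0,0,-1],[0,0,0,0,0,0,-1],[0,0,0,0,0,0,-1],[0,0,0,0,0,0,-1]]]' 50
python3 - <<'E'
from h import *
go(np.array([.595,-.2548,.136])+.0188*np.array([0,-.4226,-.906]))
E
python3 t2.py
```

```text
clock: 19.6
eef_pos: [0.5945, -0.2622, 0.122]
tcp_rot: [0.69, 0.69, -0.153, 0.153]
contact_force: [-0.8, 0.5, -2.6]
width: 0.0562
finger_force: 49.6
eef [ 0.5945 -0.2622  0.122 ] axes [[0.0, 1.0, 0.0], [0.906, 0.0, -0.423], [-0.423, 0.0, -0.906]] shift cm [0.08 0.05 0.3 ]
frame noise mm 2.5866756
69 off mm [-2. -3.] tilt deg [-0.8 -0.4] +- [2.9 1.2] res 0.78 g [ 0.5945 -0.2542  0.139 ] lean 25.01 19.6
z [-0.027  0.014]
```

```bash
python3 -m creep '[[[0.1,0,0.2,0,0,0,-1],[0,0,0.1,0,0,0,-1],[0,0,0,0,0,0,-1],[0,0,0,0,0,0,-1],[0,0,0,0,0,0,-1],[0,0,0,0,0,0,-1],[0,0,0,0,0,0,-1],[0,0,0,0,0,0,-1],[0,0,0,0,0,0,-1],[0,0,0,0,0,0,-1]]]' 50
python3 - <<'E'
from h import *
o=get_obs();M=R.from_quat(o["tcp_rot"]).as_matrix();print("g",o["eef_pos"]-.0188*M[:,2],np.abs(o["joint_velocities"]).max())
p,_=camera("scene");q,_=camera("top");cv2.imwrite("pics/z.png",np.vstack([cv2.resize(q[110:290,180:540,::-1],(720,360)),cv2.resize(p[140:290,220:520,::-1],(480,240)).__class__ and cv2.copyMakeBorder(cv2.resize(p[150:290,220:520,::-1],(500,233)),0,0,0,220,0)]))
E
```

```text
clock: 21.0
eef_pos: [0.5943, -0.2625, 0.1185]
tcp_rot: [0.69, 0.69, -0.153, 0.153]
contact_force: [-0.4, -0.5, -2.0]
width: 0.0562
finger_force: 49.6
g [ 0.59433538 -0.25451837  0.13558154] 0.0012398166505983906
```

View pics/z.png

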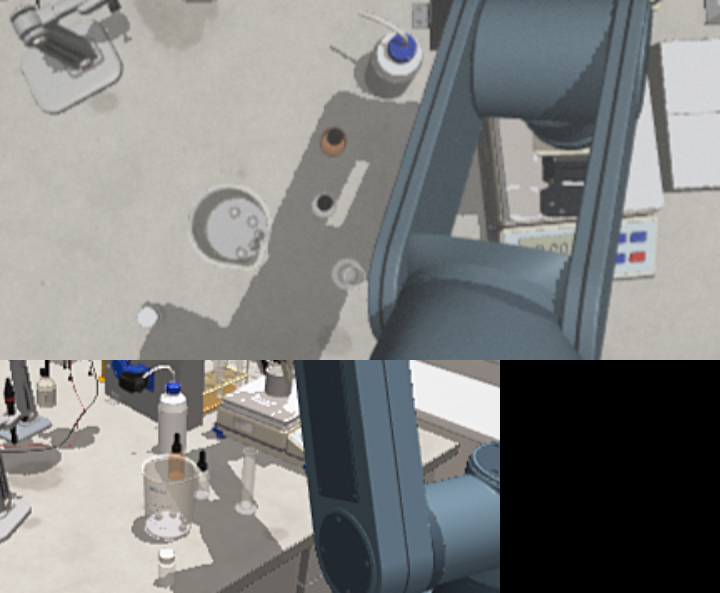

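The final picture shows the balls in the standing beaker at (240,235), the bottles, cylinder, vial and wash bottle in place, and the jar just above the pan at (280,378). The arm is still, so I'm handing in.

```bash
python3 -c "
from cell import *
print(sign_off())"
```

```text
the job is handed in; nothing more can be done
None
```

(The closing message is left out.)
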